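# Clamp the whetstone in the ratchet holder and keep hold of the trigger

## Robot

A 7-joint arm with a two-finger parallel gripper is mounted at the origin on the work surface. World frame = base frame: x ahead of the robot, y to its left, z up, the work surface at z = 0. Lengths are in m, angles in rad, forces in N, time in s.
With the tool pointing down it reaches from about 0.425 to 0.875 m from the base axis. Payload 8.4 kg.
Tool frame: the origin (TCP) lies at the very end of the fingers, on their centre line; the grasp point (between the pads) lies 19 mm behind it; z points along the fingers, y is the line along which they close (so a half turn about z gives the same grasp; the last joint's range is limited). The gripper opens to 87 mm and grips with 3 to 60 N. Pads are 19 mm wide; open, the fingers measure 117 mm over their backs; the gripper's body (75 mm by 190 mm) begins 51 mm behind the grasp point.
Start: joints at [1.034, 0.333, 0.04, 1.465, -0.013, 1.343, -0.059], TCP at [0.276, -0.589, 0.223] pointing down, gripper open.
Joint ranges: [-2.58, 2.58], [-0.38, 2.09], [-1.3, 1.39], [0.25, 2.4], [-1.5, 4.64], [0.08, 2.09], [-2.65, 2.65]. Speed limits (rad/s): [2.22, 2.22, 2.79, 2.79, 3.14, 3.14, 3.14].

## Interface

Orientations are given as a rotation vector (axis times angle).
In Python, from station import * gives the robot as it stands.
- The arm moves only by the shell command python3 -m creep 'ROWS' [OPENING] [FORCE]. ROWS is JSON, a list of rows, each a list of 6 numbers: the shift along the tool's x, y, z in units of 0.05 m (1.0 is 0.05 m), then the turn, a rotation vector about the tool's x, y, z in units of pi/2 rad (1.0 is pi/2 rad). A call has 1 to 12 rows; each row shifts and turns the commanded pose from where the row before left it, along the tool's axes as they then stand; what a row does not reach is not made up. A row lasts 1/10 s, in which the tool goes at most 50 mm and 8.59 degrees, less where a joint would pass 70% of its speed; a pose out of reach is approached as far as the arm can. A call with a number of a shift or a turn outside -1 to 1 is refused whole. A call with a gripper value outside its range is refused whole. OPENING is the opening, from -1 (shut) to 1 (fully open), set as the call begins (- or left out, the last holds). The fingers move at their own pace and stop on an object; FORCE is the grip in N (left out, the last holds). Time passes only in rows, so rows that do not move let the fingers close. It gives the time, the measured TCP pose, the force, the opening and the grip force at its end, in the units of the state.
- get_state(): the state, without advancing time (a new reading comes with each control period).
- capture(name): name is "side" or "top" or "wrist"; returns the picture (400x640x3 uint8, red, green, blue); there is no depth.
- get_calibration(name): a dict with "camera_matrix" (3x3 intrinsics, pixels), "distortion" ([k1, k2, p1, p2, k3] as OpenCV has them; the pictures are not rectified), "R" (3x3) and "t" (3): a world point X has camera coordinates R X + t; the wrist camera has in their place "hand_eye" (4x4, takes a point from camera to tool coordinates, whose origin is the TCP and whose axes are the flange's). Camera axes: x right, y down, z forward; pixel columns grow to the right and rows downward; lengths in m; the calibration is good to about 2 mm. A picture is of the moment at which its call begins: read the wrist's pose just before it. get_calibration takes no time and is no camera call.
- finish_job(): hands the job in; it is judged then, once.
The state is a dict: "t": time; "joint_pos": joint angles; "joint_velocities": joint speeds; "effort": joint torques, N m; "tcp_pos": TCP position; "tcp_rot": TCP orientation; "force": force on the tool from outside, world axes, zero at the start; "moment": the same for the moment, N m; "gripper_width": opening from 0.0 (shut) to 1.0 (fully open); "finger_force": force on a finger pad.
Only numpy, scipy, OpenCV 4.12 (cv2) and the standard library are available. Lean on these libraries where they do the work, as an engineer would, in place of code of your own. Each camera call takes 0.05 s, during which the arm holds its last target. There are 200 camera calls.

## Task

Pump the red ratchet trigger of the whetstone holder until the jaw's blue pad meets the reddish-brown whetstone and holds it firmly against the grey fence, with the pad's spring pushed in about half of its 16 mm travel; never push the spring to its stop, which would chip the stone. Move the jaw only by the trigger, leave the stone and everything else on the counter alone, and finish while still holding the trigger pulled with the gripper: the ratchet's brake is weak and the clamp slackens when the trigger is let go.

Things in the scene. Friction and masses are not known exactly. Their poses are not given: they have to be found in the camera images.
- holder: Whetstone holder screwed to the counter: pale wooden base 435 x 110 x 15 mm. Own x axis along the clamp bar from trigger to fence, z up; origin on the counter under the trigger's pivot, base from x = -110 to +325 mm. Two grey cheek plates (44 mm long, 44 mm over their outsides, top 105 mm above the counter) carry the pivot; the steel rack bar runs between them.
- fence (a point): Centre of the clamping face of the holder's fixed grey fence (80 mm wide, top 43 mm above the counter): 300 mm along the holder's x axis from its origin, 29 mm above the counter.
- trigger: Red upright lever, origin on its pivot 95 mm above the counter, hinge along the holder's y. At rest it leans 0.25 rad to the fence; it is pulled away from the fence (-x of the holder) by up to 0.50 rad to a stop; a spring (2 to 5 N at the grip) returns it. A full pull moves the jaw about 16 mm to the fence; on the way back the jaw stays, held by a 2 N brake (a greater spring force pushes it back).
- rack (a point): Where the pawl meets the bar's rack (8 mm pitch), at the trigger's foot. Up to 8 mm of jaw travel in a pull may be idle until the pawl finds a tooth; then 0.6 to 0.9 mm of jaw per mm of grip. The pull takes 4 to 7 N at the grip while the jaw is free, 8 to 16 N when clamping. If the trigger meets its stop before the spring is pressed enough, let it go back to rest and pull again.
- trigger_grip (a point): Centre of the black round cross handle on top of the trigger: 20 mm thick, 56 mm long along the holder's y axis, 70 mm from the pivot, 163 mm above the counter at rest. Take it from above, a finger on each side along the holder's x. From rest to stop it moves 35 mm, from x = +17 to -17 mm of the holder, on an arc rising 2 mm in the middle. Nothing else within 50 mm of it above 110 mm.
- pad: Blue rubber clamping pad 40 mm wide, 24 high, 10 thick, on two yellow plungers before the jaw; axes as the holder's. Origin at the centre of its face towards the stone, 30 mm above the counter: 30 mm ahead of the jaw's origin when the spring is free, 14 mm at its stop (16 mm travel, 1 N per mm: force in N = 30 minus this distance in mm).
- stone: Reddish-brown whetstone, 150 x 50 x 28 mm, about 450 g, lying loose along the holder on its base, 15 mm above the counter, 1 to 5 mm short of the fence: the jaw pushes it home (about 3 N). Origin at the centre of its underside, long axis = its x axis. The pad starts 20 to 60 mm away from it.
- jaw: Moving jaw: red block 22 x 46 x 30 mm on the end of the steel rack bar. Origin at the centre of its front face (the one towards the fence), 30 mm above the counter; it slides along the holder's x axis. Axes as the holder's.
- spare_stone: Second whetstone, blue on white, 150 x 50 x 24 mm, on the counter beside the holder. Origin at the centre of its underside. Bystander.
- water_bowl: Small steel bowl, 110 mm across, 50 mm high, near the fence end of the holder. Origin at the centre of its underside. Bystander.
- knife: Chef's knife lying flat, 330 mm long, black handle. Origin where handle and blade meet, on the counter; blade to +x. Bystander.
- honing_steel: Honing steel lying flat, 340 mm long, black handle 120 mm. Origin where handle and rod meet, on the counter; rod to +x. Bystander.
- pepper_mill: Dark wooden pepper mill, 58 mm across, 155 mm high. Origin at the centre of its underside. Bystander.
- oil_bottle: Green bottle, 68 mm across, 210 mm high. Origin at the centre of its underside. Bystander.
- cup: White mug, 80 mm across, 90 mm high. Origin at the centre of its underside. Bystander.
Things that resemble listed ones, but are neither listed nor needed, are in the scene too. Leave any green look-alike of the stone alone.

How it is judged:
On the way:
1. the jaw's pad presses on the stone (contact force between pad and stone above 3 N), for 0.2 s.
At the end, for the whole second after the job is handed in: The pad presses the stone with 4 to 12.5 N (spring in 4 to 12.5 of 16 mm); the stone lies flat, at rest, within 2.5 mm of the fence and 5 degrees of the bar; the gripper holds the trigger (over 1.5 N) at least 4 mm off its rest position and touches neither jaw nor stone (contact force between pad and stone between 4 and 12.5 N and x of stone in the frame of holder above 0.2225 m and z of stone in the frame of holder below 0.019 m and angle between the x axis of stone and the x axis of holder, either way round below 0.09 rad and linear speed of stone below 0.01 m/s and contact force between the fingers and trigger above 1.5 N and x of trigger_grip in the frame of holder below 0.013 m and contact force between the arm and jaw below 0.5 N and contact force between the arm and stone below 0.5 N); the arm keeps its last pose, push and grip.
It fails at once if the stone is crushed: the pad presses on it with more than 15 N (spring at its stop) (contact force between pad and stone above 15 N).
It fails at once if the robot pushes jaw or pad directly (contact force between any of the arm, the fingers and jaw above 1 N).
It fails at once if the robot pushes the stone directly (contact force between any of the arm, the fingers and stone above 1 N).
It fails at once if a bystander is disturbed (moved more than 20 mm) (distance of any of spare_stone, water_bowl, knife, honing_steel, pepper_mill, oil_bottle, cup from where it was at the start of the episode above 0.02 m).
It also fails if it takes over 64 s, if anything falls off the work surface, if the arm or the gripper's body presses on something with over 40 N, if the wrist force passes 120 N, or if a joint passes its speed limit or range.

## Working session

There is one attempt and no reset: what is moved stays moved. The work goes in short steps, Python scripts to look and compute and a shell command to move; the robot and the scene stay as the last step left them, time stands still between calls to the robot, and variables do not carry over. Pictures are saved under pics/ and viewed, at most 10 in all, crops included, and the job is handed in when it is done.

```bash
mkdir -p pics; ls; python3 - <<'E'
from station import *
import cv2
s=get_state();print({k:s[k] for k in('t','tcp_pos','tcp_rot','force','gripper_width','finger_force')})
for n in('top','side'):
    cv2.imwrite(f'pics/{n}0.png',capture(n)[:,:,::-1]); c=get_calibration(n);print(n,c)
print(get_calibration('wrist'))
E
```

```text
pics
{'t': 0.0, 'tcp_pos': array([ 0.27534196, -0.58826747,  0.22163595]), 'tcp_rot': array([-3.06507326e+00, -6.81831511e-01,  7.74965191e-04]), 'force': array([ 0.2908221 , -0.20343991, -0.34106788]), 'gripper_width': 1.0012536628468975, 'finger_force': 0.0}
top {'camera_matrix': array([[478.88795142,   0.        , 309.45455345],
       [  0.        , 478.88795142, 197.92266259],
       [  0.        ,   0.        ,   1.        ]]), 'distortion': array([-0.04672597,  0.        ,  0.        ,  0.        ,  0.        ]), 'R': array([[ 0.00834072, -0.99976588, -0.01996529],
       [-0.98418315, -0.00467419, -0.17709231],
       [ 0.17695752,  0.02112657, -0.98399172]]), 't': array([-0.00948646,  0.53029405,  1.47255802])}
side {'camera_matrix': array([[416.05766943,   0.        , 315.34323349],
       [  0.        , 416.05766943, 199.14747485],
       [  0.        ,   0.        ,   1.        ]]), 'distortion': array([-0.10951795,  0.        ,  0.        ,  0.        ,  0.        ]), 'R': array([[-0.87283556, -0.48791468, -0.00986657],
       [-0.35026551,  0.64041538, -0.68350729],
       [ 0.33981195, -0.59313355, -0.729877  ]]), 't': array([0.44691185, 0.27595202, 1.0337983 ])}
{'camera_matrix': array([[314.16025882,   0.        , 317.55258975],
       [  0.        , 314.16025882, 198.15753813],
       [  0.        ,   0.        ,   1.        ]]), 'distortion': array([-0.05375153,  0.        ,  0.        ,  0.        ,  0.        ]), 'hand_eye': array([[-1.03997835e-03, -9.54744553e-01, -2.97425211e-01,
         8.30754120e-02],
       [ 9.99999449e-01, -1.03580511e-03, -1.71634697e-04,
        -1.29118835e-03],
       [-1.44207261e-04, -2.97425226e-01,  9.54745104e-01,
        -1.61902150e-01],
       [ 0.00000000e+00,  0.00000000e+00,  0.00000000e+00,
         1.00000000e+00]])}
```

View pics/top0.png

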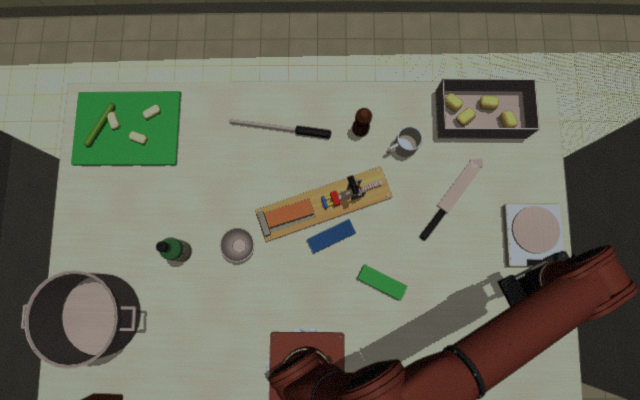

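View pics/side0.png

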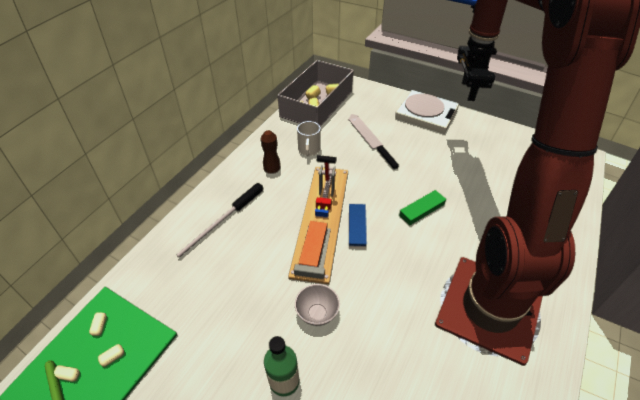

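The holder's base spans top (258–392, 168–240), with the fence at (264,222), the orange-brown stone at (290,214), the blue pad at (325,201) and the trigger's black handle at (354,187). In the side view the handle is at (327,159). There are three stone-like things: the reddish-brown one on the holder at top (290,214), the blue one at (331,236) and the green one at (382,282). The one on the holder fits the description, because it lies on the base against the fence. I'll confirm this in a crop and measure.

```bash
cat > h.py <<'E'
import cv2, numpy as np
from station import *
def ray(n,px):
    c=get_calibration(n);K,D=c['camera_matrix'],c['distortion']
    u=cv2.undistortPoints(np.array(px,float).reshape(-1,1,2),K,D).reshape(-1,2)
    d=np.c_[u,np.ones(len(u))]
    if n=='wrist':
        s=get_state();R0=cv2.Rodrigues(s['tcp_rot'])[0];H=c['hand_eye']
        R=R0@H[:3,:3];o=R0@H[:3,3]+s['tcp_pos']
    else: R=c['R'].T;o=-R@c['t']
    d=d@R.T
    return o,d/np.linalg.norm(d,axis=1)[:,None]
def plane(n,px,z):
    o,d=ray(n,px);return o+d*((z-o[2])/d[:,2])[:,None]
def meet(n1,p1,n2,p2):
    o1,d1=ray(n1,p1);o2,d2=ray(n2,p2);d1,d2=d1[0],d2[0]
    a=np.linalg.lstsq(np.c_[d1,-d2],o2-o1,rcond=None)[0]
    P,Q=o1+a[0]*d1,o2+a[1]*d2
    return (P+Q)/2,np.linalg.norm(P-Q)
E
python3 - <<'E'
from h import *
t=cv2.imread('pics/top0.png');s=cv2.imread('pics/side0.png')
A=cv2.resize(t[160:245,250:400],(800,453),interpolation=cv2.INTER_CUBIC)[:300]
A=cv2.resize(t[165:245,250:400],(562,300),interpolation=cv2.INTER_CUBIC)
B=cv2.resize(s[145:285,285:355],(300,600),interpolation=cv2.INTER_CUBIC)
o=np.zeros((600,800,3),np.uint8)
o[:260,:488]=cv2.resize(A,(488,260));o[:,500:]=B
o[270:600,:488]=cv2.resize(t[172:212,315:374],(488,330),interpolation=cv2.INTER_CUBIC)
cv2.imwrite('pics/crop.png',o)
for n,im,box in(('top',t,(165,245,250,400)),('side',s,(145,285,280,360))):
    h=cv2.cvtColor(im,cv2.COLOR_BGR2HSV);m0=np.zeros(h.shape[:2],np.uint8);m0[box[0]:box[1],box[2]:box[3]]=255
    for nm,lo,hi in(('wood',(12,90,90),(24,255,255)),('stone',(4,120,90),(12,255,255)),('blk',(0,0,0),(180,255,45)),('blue',(100,120,40),(125,255,255)),('red',(0,180,60),(3,255,255))):
        m=cv2.inRange(h,lo,hi)&m0
        N,l,st,ce=cv2.connectedComponentsWithStats(m)
        for i in range(1,N):
            if st[i,4]>12: print(n,nm,st[i],ce[i].round(1), cv2.minAreaRect(np.argwhere(l==i)[:,::-1].astype(np.float32)) if st[i,4]>100 else '')
E
```

```text
top wood [354 167  29  14 194] [368.9 174.3] ((367.95001220703125, 174.85000610351562), (8.538147926330566, 28.46049690246582), 71.56504821777344)
top wood [ 260  176  132   66 2357] [328.4 204. ] ((323.2906494140625, 203.51951599121094), (33.505584716796875, 133.51235961914062), 70.64100646972656)
top wood [326 198   6   6  21] [328.5 200.4] 
top stone [265 200  48  28 712] [288.6 213.1] ((288.6097717285156, 212.98779296875), (15.42007064819336, 46.823299407958984), 72.34988403320312)
top blk [348 176  16  24 148] [353.3 187.3] ((354.1277160644531, 186.7262725830078), (22.469606399536133, 12.388185501098633), 70.01689147949219)
top blue [322 197   6  11  29] [324.2 202. ] 
top blue [308 220  47  25 591] [332.6 234.3] ((330.8907470703125, 235.7724151611328), (14.496490478515625, 45.79737091064453), 64.35899353027344)
top red [331 192   9  14  80] [335.  198.2] 
side wood [ 289  167   59  117 2251] [321.5 220.5] ((318.0357971191406, 224.0923614501953), (40.94756317138672, 116.11437225341797), 9.782407760620117)
side stone [299 221  28  46 809] [313.1 243.6] ((312.9134826660156, 243.3584442138672), (18.70420265197754, 45.25210189819336), 13.570435523986816)
side blk [317 156  19   7  93] [325.8 159.2] 
side blue [349 204  11  41 433] [354.1 224.5] ((354.0, 224.0), (40.0, 10.0), 90.0)
side blue [315 209  13   8  73] [321.1 212.4] 
side red [326 164   3  16  25] [326.7 171.6] 
side red [316 198  15  10 105] [323.4 201.7] ((323.0, 202.5), (9.0, 14.0), 90.0)
```

View pics/crop.png

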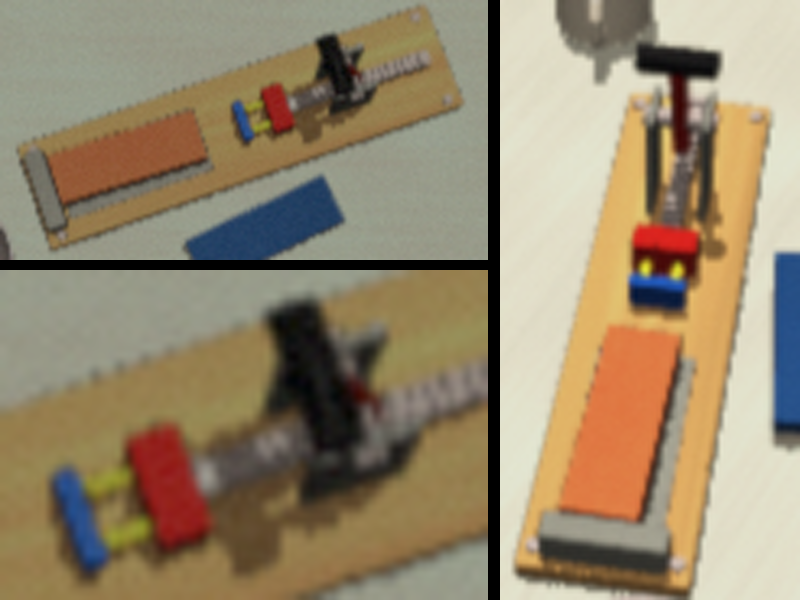

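The crop confirms it: the reddish-brown stone lies on the base by the grey fence. The black cross handle is at top ≈(353,185) and side ≈(326.6,159.4).

```bash
cat >> h.py <<'E'
def toolaxes():
    s=get_state();return s['tcp_pos'],cv2.Rodrigues(s['tcp_rot'])[0]
E
python3 - <<'E'
from h import *
g,e=meet('top',[353,185],'side',[326.6,159.4]);print('grip',g,e)
c=plane('top',[[378.5,166.5],[392,196.7],[266.9,241.3],[255.5,210.5]],.015);print(c)
L=np.linalg.norm(c[0]-c[3]),np.linalg.norm(c[0]-c[1]);print(L)
ax=(c[3]+c[2]-c[0]-c[1])/2;ang=np.arctan2(ax[1],ax[0]);u=np.array([np.cos(ang),np.sin(ang),0])
org=(c.mean(0))-u*(.1075);print('ang',ang,'org',org,'grip pred',org+u*.017)
p,R=toolaxes();print(p,R)
print('y-tool yaw',np.arctan2(R[1,1],R[0,1]))
E
```

```text
grip [ 0.54946276 -0.13628762  0.16013573] 0.00032241826763157775
[[ 0.6417742  -0.23060775  0.015     ]
 [ 0.54143255 -0.27250748  0.015     ]
 [ 0.39454926  0.12962696  0.015     ]
 [ 0.49395868  0.16897805  0.015     ]]
(np.float64(0.4260495703759674), np.float64(0.1087383762981289))
ang 1.923048703216215 org [ 0.55501755 -0.15202684  0.015     ] grip pred [ 0.54915233 -0.13607068  0.015     ]
[ 0.27537465 -0.58831083  0.22173269] [[ 9.05707324e-01  4.23903027e-01 -6.83435365e-04]
 [ 4.23903575e-01 -9.05706347e-01  1.33101808e-03]
 [-5.47691533e-05 -1.49522352e-03 -9.99998881e-01]]
y-tool yaw -1.1330454393619538
```

```bash
python3 -m creep '[[0.2,-0.1,-0.3,0,0,0.054],[0.4,-0.3,0,0,0,0],[0.6,-0.48,0,0,0,0],[0.65,-0.52,0,0,0,0],[0.65,-0.52,0,0,0,0],[0.65,-0.52,0,0,0,0],[0.65,-0.52,0,0,0,0],[0.65,-0.52,0,0,0,0],[0.65,-0.52,0,0,0,0],[0.65,-0.52,0,0,0,0],[0.4,-0.3,0,0,0,0],[0,0,0,0,0,0]]' 1; python3 - <<'E'
from h import *
p,R=toolaxes();print(get_state()['t'],p,'yaw',np.arctan2(R[1,1],R[0,1])+np.pi)
print('to grip, tool units',R.T@(np.array([.549,-.1365,.143])-p)/.05)
cv2.imwrite('pics/w1.png',capture('wrist')[:,:,::-1])
E
```

```text
t: 1.3
tcp_pos: [0.4822, -0.2512, 0.2373]
tcp_rot: [-3.09, -0.561, -0.001]
force: [0.1, 0.2, -0.7]
gripper_width: 0.998
finger_force: 0.0
1.3 [ 0.48218814 -0.25121929  0.23734197] yaw 1.9303277048755978
to grip, tool units [ 2.05632094 -1.67506372  1.89092699]
```

View pics/w1.png

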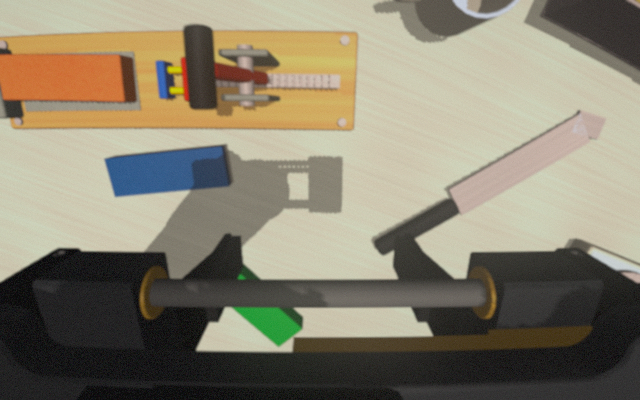

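The wrist view shows the holder nearly horizontal. The handle is at (200,67), the pad at (163,80) and the stone's near end at (130,78). I'll check the handle position from this view.

```bash
python3 - <<'E'
from h import *
print(meet('top',[353,185],'wrist',[200,67]),meet('side',[326.6,159.4],'wrist',[200,67]))
a=plane('wrist',[[355,33],[353,128],[25,128],[15,36]],.015);d=a[3]-a[0];print('ang',np.arctan2(d[1],d[0]))
b=plane('wrist',[[159,80],[125,78]],.035);print('gap',np.linalg.norm(b[1]-b[0]))
E
python3 -m creep '[[0.3,-0.25,0,0,0,0],[0.5,-0.4,0,0,0,0],[0.5,-0.4,0,0,0,0],[0.5,-0.4,0,0,0,0],[0.26,-0.22,0.2,0,0,0.005],[0,0,0,0,0,0],[0,0,0,0,0,0]]'; python3 - <<'E'
from h import *
p,R=toolaxes();print('yaw',np.arctan2(R[1,1],R[0,1])+np.pi)
print('to grip, tool units',R.T@(np.array([.549,-.1365,.143])-p)/.05)
E
```

```text
(array([ 0.55041281, -0.13607859,  0.15839555]), np.float64(0.0016534620237876588)) (array([ 0.55051479, -0.13644125,  0.15977299]), np.float64(0.001422743280376603))
ang 1.9080005832415938
gap 0.03893020666151817
t: 2.05
tcp_pos: [0.5471, -0.1432, 0.2271]
tcp_rot: [3.095, 0.538, -0.002]
force: [0.6, 0.1, -0.4]
gripper_width: 0.996
finger_force: 0.0
yaw 1.9147606363787055
to grip, tool units [ 0.08295713 -0.113785    1.68272963]
```

```bash
python3 -m creep '[[0.1,-0.12,0.2,0,0,0],[0,0,0.4,0,0,0],[0,0,0.4,0,0,0],[0,0,0.4,0,0,0],[0,0,0.28,0,0,0],[0,0,0,0,0,0],[0,0,0,0,0,0]]' && python3 -m creep '[[0,0,0,0,0,0],[0,0,0,0,0,0],[0,0,0,0,0,0],[0,0,0,0,0,0],[0,0,0,0,0,0],[0,0,0,0,0,0],[0,0,0,0,0,0],[0,0,0,0,0,0]]' -1 15; python3 - <<'E'
from h import *
p,R=toolaxes();print('yaw',np.arctan2(R[1,1],R[0,1])+np.pi)
print(p,'to grip, tool units',R.T@(np.array([.549,-.1365,.143])-p)/.05)
cv2.imwrite('pics/w2.png',capture('wrist')[:,:,::-1])
E
```

```text
t: 2.75
tcp_pos: [0.5506, -0.1347, 0.1439]
tcp_rot: [3.095, 0.538, 0.0]
force: [-0.2, -0.9, 0.8]
gripper_width: 1.001
finger_force: 0.0
t: 3.55
tcp_pos: [0.5505, -0.1343, 0.1436]
tcp_rot: [-3.095, -0.539, -0.0]
force: [0.5, -0.1, -1.1]
gripper_width: 0.358
finger_force: 0.0
yaw 1.9159248072826869
[ 0.55054476 -0.13429797  0.14356092] to grip, tool units [-0.04397339  0.03099173  0.01121575]
```

View pics/w2.png

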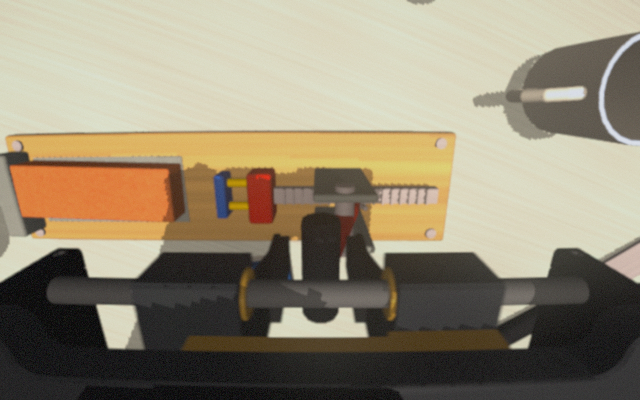

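The handle at (320,265) is between the fingers. The pad is at (222,195), the jaw at (261,195) and the stone's end at (183,193), all visible from the wrist. I'll finish closing and set up a repeatable gauge from this view.

```bash
python3 -m creep '[[0,0,0,0,0,0],[0,0,0,0,0,0],[0,0,0,0,0,0],[0,0,0,0,0,0],[0,0,0,0,0,0]]' -1 15
cat > g.py <<'E'
from h import *
org=np.array([.555,-.152]);ang=1.917;u=np.array([np.cos(ang),np.sin(ang)]);v=np.array([-u[1],u[0]])
def ext(m,z):
    m=cv2.morphologyEx(m,cv2.MORPH_OPEN,np.ones((2,2),np.uint8))
    n,l,st,_=cv2.connectedComponentsWithStats(m)
    if n<2:return None
    i=1+np.argmax(st[1:,4]);q=np.argwhere(l==i)[:,::-1]
    P=plane('wrist',q,z)[:,:2]-org;x,y=P@u*1e3,P@v*1e3
    c=np.abs(y-np.median(y))<10
    return np.percentile(x[c],[2,98]).round(1),len(q)
def gauge():
    s=get_state();f=s['force'][:2]@u
    T=s['tcp_pos'][:2]-org
    im=capture('wrist')[:,:,::-1];h=cv2.cvtColor(im,cv2.COLOR_BGR2HSV);h[245:]=0
    red=cv2.inRange(h,(0,200,80),(4,255,255))|cv2.inRange(h,(176,200,80),(180,255,255));red[:,300:]=0
    blue=cv2.inRange(h,(100,120,40),(125,255,255));yel=cv2.inRange(h,(24,150,100),(34,255,255))
    st=cv2.inRange(h,(4,170,110),(13,255,255))
    print('t',round(s['t'],2),'tcp x',(T@u*1e3).round(1),'z',s['tcp_pos'][2].round(4),'Fx %.1f Fz %.1f fing %.1f w %.3f'%(f,s['force'][2],s['finger_force'],s['gripper_width']))
    b,j,w=ext(blue,.042),ext(red,.045),ext(st,.043)
    print('pad',b,'jaw',j,'stone',w,'yel',ext(yel,.03));
    if b and j: print('padface-jawface %.1f  stone gap %.1f'%(b[0][1]-j[0][1],(w[0][0]-b[0][1]) if w else -1))
    return im
if __name__=='__main__':
    import sys
    im=gauge()
    if len(sys.argv)>1: cv2.imwrite(sys.argv[1],im)
E
python3 g.py
```

```text
t: 4.1
tcp_pos: [0.5511, -0.1364, 0.1437]
tcp_rot: [3.093, 0.537, 0.002]
force: [3.2, -6.4, -2.5]
gripper_width: 0.24
finger_force: 14.1
t 4.1 tcp x 16.0 z 0.1437 Fx -7.2 Fz -2.5 fing 14.1 w 0.240
pad (array([101. , 107.9]), 333) jaw (array([61.5, 78. ]), 77) stone (array([151.2, 293.1]), 8083) yel None
padface-jawface 29.9  stone gap 43.3
```

```bash
python3 -m creep '[[0,0.06,-0.015,0,0,0],[0,0.06,-0.012,0,0,0],[0,0.06,-0.009,0,0,0],[0,0.06,-0.006,0,0,0],[0,0.06,-0.002,0,0,0],[0,0.06,0,0,0,0],[0,0.06,0.002,0,0,0],[0,0.06,0.006,0,0,0],[0,0.06,0.009,0,0,0],[0,0.06,0.012,0,0,0],[0,0.06,0.015,0,0,0],[0,0,0,0,0,0]]'; python3 g.py
```

```text
t: 5.35
tcp_pos: [0.5612, -0.163, 0.144]
tcp_rot: [-3.091, -0.541, 0.002]
force: [-6.4, 7.8, 8.7]
gripper_width: 0.226
finger_force: 15.9
t 5.35 tcp x -12.4 z 0.144 Fx 9.5 Fz 8.7 fing 15.9 w 0.226
pad (array([117.8, 125.8]), 363) jaw (array([78.9, 95.9]), 326) stone (array([149.7, 283.3]), 7262) yel None
padface-jawface 29.9  stone gap 23.9
```

```bash
python3 -m creep '[[0,-0.06,-0.015,0,0,0],[0,-0.06,-0.012,0,0,0],[0,-0.06,-0.009,0,0,0],[0,-0.06,-0.006,0,0,0],[0,-0.06,-0.002,0,0,0],[0,-0.06,0,0,0,0],[0,-0.06,0.002,0,0,0],[0,-0.06,0.006,0,0,0],[0,-0.06,0.009,0,0,0],[0,-0.06,0.012,0,0,0],[0,-0.06,0.015,0,0,0],[0,0,0,0,0,0]]'; python3 g.py; python3 -m creep '[[0,0.06,-0.015,0,0,0],[0,0.06,-0.012,0,0,0],[0,0.06,-0.009,0,0,0],[0,0.06,-0.006,0,0,0],[0,0.06,-0.002,0,0,0],[0,0.06,0,0,0,0],[0,0.06,0.002,0,0,0],[0,0.06,0.006,0,0,0],[0,0.06,0.009,0,0,0],[0,0.06,0.012,0,0,0],[0,0.06,0.015,0,0,0],[0,0,0,0,0,0]]'; python3 g.py
```

```text
t: 6.6
tcp_pos: [0.5514, -0.1361, 0.1448]
tcp_rot: [3.092, 0.537, 0.004]
force: [2.2, -4.8, 6.8]
gripper_width: 0.237
finger_force: 16.2
t 6.6 tcp x 16.2 z 0.1448 Fx -5.2 Fz 6.8 fing 16.2 w 0.237
pad (array([118.1, 125.5]), 333) jaw (array([79.4, 95.7]), 145) stone (array([151.4, 293. ]), 8023) yel None
padface-jawface 29.8  stone gap 25.9
t: 7.85
tcp_pos: [0.5606, -0.1622, 0.1432]
tcp_rot: [-3.09, -0.541, 0.004]
force: [-4.1, 7.7, 6.7]
gripper_width: 0.223
finger_force: 15.7
t 7.85 tcp x -11.5 z 0.1432 Fx 8.7 Fz 6.7 fing 15.7 w 0.223
pad (array([131.3, 141.9]), 489) jaw (array([ 95.7, 111.5]), 417) stone (array([149.7, 284. ]), 7316) yel (array([124.9, 135. ]), 87)
padface-jawface 30.4  stone gap 7.8
```

```bash
python3 -m creep '[[0,-0.06,-0.015,0,0,0],[0,-0.06,-0.012,0,0,0],[0,-0.06,-0.009,0,0,0],[0,-0.06,-0.006,0,0,0],[0,-0.06,-0.002,0,0,0],[0,-0.06,0,0,0,0],[0,-0.06,0.002,0,0,0],[0,-0.06,0.006,0,0,0],[0,-0.06,0.009,0,0,0],[0,-0.06,0.012,0,0,0],[0,-0.06,0.015,0,0,0],[0,0,0,0,0,0]]'; python3 g.py; python3 -m creep '[[0,0.06,-0.015,0,0,0],[0,0.06,-0.012,0,0,0],[0,0.06,-0.009,0,0,0],[0,0.06,-0.006,0,0,0],[0,0.06,-0.002,0,0,0],[0,0.06,0,0,0,0],[0,0,0,0,0,0]]'; python3 g.py pics/w3.png
```

```text
t: 9.1
tcp_pos: [0.5513, -0.1362, 0.1451]
tcp_rot: [3.092, 0.537, 0.004]
force: [1.4, -4.8, 8.2]
gripper_width: 0.238
finger_force: 16.5
t 9.1 tcp x 16.1 z 0.1451 Fx -5.0 Fz 8.2 fing 16.5 w 0.238
pad (array([133.3, 141.3]), 358) jaw (array([ 99.1, 111. ]), 168) stone (array([151.5, 293.3]), 8010) yel None
padface-jawface 30.3  stone gap 10.2
t: 9.85
tcp_pos: [0.5558, -0.1487, 0.1459]
tcp_rot: [-3.091, -0.541, 0.003]
force: [-3.1, 7.1, 7.5]
gripper_width: 0.229
finger_force: 15.0
t 9.85 tcp x 2.9 z 0.1459 Fx 7.8 Fz 7.5 fing 15.0 w 0.229
pad (array([137.6, 147.5]), 442) jaw (array([102.2, 118. ]), 207) stone (array([151.6, 293.4]), 7778) yel (array([139.5, 140.6]), 4)
padface-jawface 29.5  stone gap 4.1
```

```bash
python3 -m creep '[[0,0.06,0.002,0,0,0],[0,0.06,0.006,0,0,0],[0,0.06,0.009,0,0,0],[0,0,0,0,0,0],[0,0,0,0,0,0]]'; python3 g.py;python3 -m creep '[[0,0.04,0.007,0,0,0],[0,0.04,0.009,0,0,0],[0,0,0,0,0,0],[0,0,0,0,0,0]]'; python3 g.py pics/w4.png
```

```text
t: 10.4
tcp_pos: [0.5586, -0.1566, 0.1448]
tcp_rot: [-3.09, -0.542, 0.004]
force: [-3.1, 8.4, 4.7]
gripper_width: 0.224
finger_force: 15.1
t 10.4 tcp x -5.6 z 0.1448 Fx 8.9 Fz 4.7 fing 15.1 w 0.224
pad (array([136.9, 147.4]), 478) jaw (array([106.2, 122.4]), 464) stone (array([151.6, 291. ]), 7564) yel (array([132.3, 140.9]), 76)
padface-jawface 25.0  stone gap 4.2
t: 10.85
tcp_pos: [0.5598, -0.16, 0.1439]
tcp_rot: [-3.09, -0.542, 0.004]
force: [-5.1, 8.6, 5.4]
gripper_width: 0.222
finger_force: 15.0
t 10.85 tcp x -9.1 z 0.1439 Fx 9.8 Fz 5.4 fing 15.0 w 0.222
pad (array([136.9, 147.5]), 488) jaw (array([107.8, 125.1]), 636) stone (array([151.5, 286.7]), 7377) yel (array([134.2, 140.9]), 54)
padface-jawface 22.4  stone gap 4.0
```

View pics/w4.png

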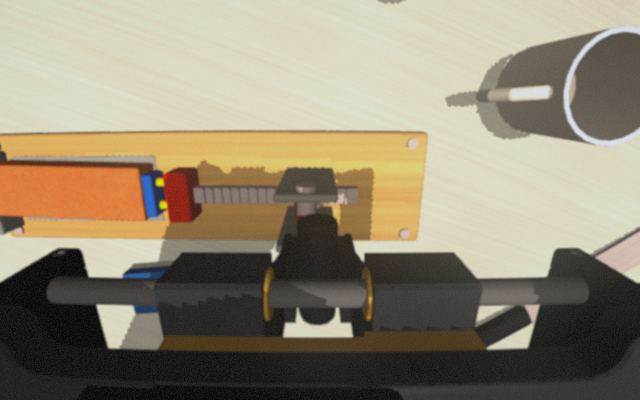

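The pad meets the stone at (145,193) in the wrist view, and the gap from pad face to jaw face is 22.4 mm, so the spring is in about 7.6 mm. I'll check the stone against the fixed cameras' first pictures.

```bash
python3 - <<'E'
from g import *
for n,b in(('top',(165,245,250,330)),('side',(180,285,280,345))):
    a=cv2.imread(f'pics/{n}0.png');c=capture(n)[:,:,::-1].copy();cv2.imwrite(f'pics/{n}1.png',c)
    r=[]
    for im in(a,c):
        h=cv2.cvtColor(im,cv2.COLOR_BGR2HSV);m=np.zeros(h.shape[:2],np.uint8)
        m[b[0]:b[1],b[2]:b[3]]=cv2.inRange(h,(4,120,90),(12,255,255))[b[0]:b[1],b[2]:b[3]]
        N,l,st,ce=cv2.connectedComponentsWithStats(m);i=1+np.argmax(st[1:,4])
        P=plane(n,np.argwhere(l==i)[:,::-1],.043)[:,:2]-org
        r.append((P.mean(0)@u*1e3,np.percentile(P@u*1e3,[1,99]),P.mean(0)@v*1e3,st[i,4]))
    print(n,r)
a=cv2.resize(cv2.imread('pics/top1.png')[170:245,250:345],(760,600)[:2] if 0 else (760,600),interpolation=cv2.INTER_CUBIC)
s=cv2.resize(cv2.imread('pics/side1.png')[195:285,285:345],(400,600),interpolation=cv2.INTER_CUBIC)
s0=cv2.resize(cv2.imread('pics/side0.png')[195:285,285:345],(400,600),interpolation=cv2.INTER_CUBIC)
cv2.imwrite('pics/cmp.png',np.hstack([s0,s]))
E
python3 g.py
```

```text
top [(np.float64(223.80578605279374), array([151.68906961, 296.46071891]), np.float64(-3.2391617043807246), np.int32(712)), (np.float64(224.2819205806359), array([151.91402919, 296.62735063]), np.float64(-3.0882211716514867), np.int32(718))]
side [(np.float64(229.61276577304127), array([153.90583263, 299.66153496]), np.float64(-4.9490395854338285), np.int32(809)), (np.float64(230.50114170487274), array([154.51919429, 300.46817097]), np.float64(-4.395270236153132), np.int32(816))]
t 11.0 tcp x -9.2 z 0.1439 Fx 9.2 Fz 5.6 fing 15.0 w 0.222
pad (array([137. , 147.5]), 488) jaw (array([108.3, 124.7]), 508) stone (array([151.4, 286.7]), 7389) yel (array([134.2, 140.9]), 57)
padface-jawface 22.8  stone gap 3.9
```

View pics/cmp.png

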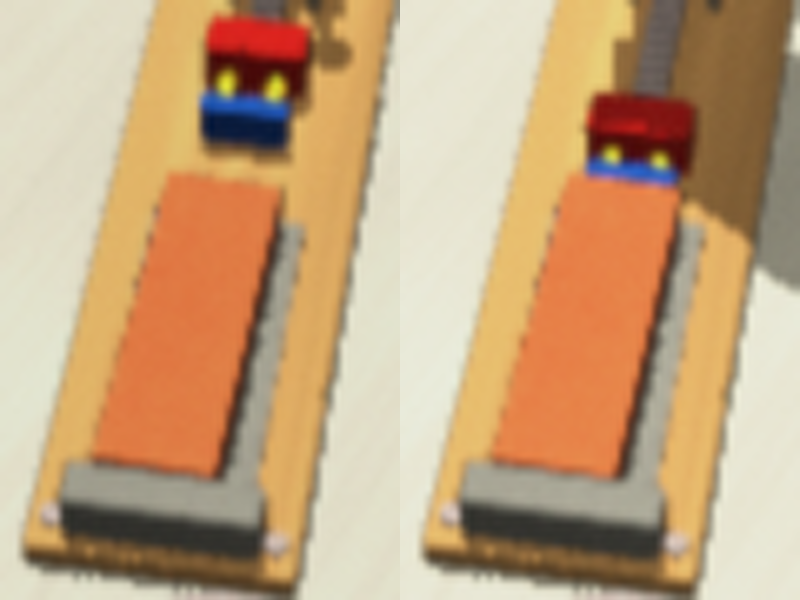

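The stone lies flush on the fence. It moved about 0.7 mm and is aligned with the bar. The spring is in about 7.4 mm and steady, and the trigger is held about 25 mm off rest. I'm handing in.

```bash
python3 -c "
from station import *
print(finish_job())"
```

```text
the job is handed in; nothing more can be done
None
```

I handed the job in with the stone against the fence, the pad's spring pressed in about 7.4 of 16 mm, and the gripper still holding the trigger pulled; no verdict was returned.

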